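# Lock the front levelling foot of the bench-block stand

## Robot

A 6-joint arm with a two-finger parallel gripper is mounted at the origin on a cart in front of the work surface, level with it; the furniture and walls round the work are solid. World frame = base frame: x ahead of the robot, y to its left, z up, the work surface at z = 0. Lengths are in m, angles in rad, forces in N, time in s.
With the tool pointing down it reaches from about 0.225 to 0.875 m from the base axis. Payload 3.4 kg.
Tool frame: the origin (TCP) lies on the centre line of the jaws, within the pads' length; the fingertips stand 17 mm ahead of it and the grasp point (between the pads) lies 2 mm behind it; z points along the fingers, y is the line along which they close (so a half turn about z gives the same grasp; the last joint's range is limited). The gripper opens to 85 mm and grips with 20 to 120 N. Pads are 22 mm wide; open, the fingers measure 114 mm over their backs; the gripper's body (76 mm by 85 mm) begins 54 mm behind the grasp point. The pads swing forward as they close: fully open they stand 13 mm farther back than shut.
Start: joints at [1.154, 0.276, 1.505, -0, 1.361, -0.121], TCP at [0.168, 0.55, 0.214] pointing down, gripper open.
Joint ranges: [-2.89, 2.89], [-0.75, 2.08], [0.22, 2.7], [-1.18, 4.32], [0.11, 2.71], [-2.7, 2.7]. Speed limits (rad/s): [2.57, 2.57, 3.14, 3.14, 3.14, 3.14].

## Interface

Orientations are given as a unit quaternion [w, x, y, z].
In Python, from rig import manip gives the robot as it stands.
- The arm moves only by the tool move_arm, never from a script. Its argument "steps" is one flat list of numbers, 7 for each row, row after row: the turn, a rotation vector about the world's x, y, z normalised to -1 to 1, where 1 is 360 degrees, then the shift along the world's x, y, z normalised to -1 to 1, where 1 is 1 m, then the opening, from -1 (shut) to 1 (fully open). A call has exactly 10 rows; each row is the pose to reach, as a shift and turn from the pose commanded when the call began, turning the shorter way round; what a row does not reach only later rows make up. A row lasts 1/10 s, in which the tool goes at most 50 mm and 8.59 degrees, less where a joint would pass 70% of its speed; a pose out of reach is approached as far as the arm can. A call with a number of a shift or a turn outside -1 to 1 is refused whole. A call with a gripper value outside its range is refused whole. The fingers move at their own pace and stop on an object; "squeeze" is the grip in N (left out, the last holds). Time passes only in rows, so rows that repeat a pose let the fingers close, or fill a call up. It gives the time, the measured TCP pose, the force, the opening and the grip force at its end, in the units of the state.
- manip.get_state(): the state, without advancing time (a new reading comes with each control period).
- manip.get_image(name): name is "side" or "top" or "wrist"; returns a dict with "pixels" (400x640x3 uint8, blue, green, red), "fx", "fy", "cx", "cy" (pixels), "D" ([k1, k2, p1, p2, k3] as OpenCV has them; the pictures are not rectified), "R" (3x3) and "t" (3): a world point X has camera coordinates R X + t. Camera axes: x right, y down, z forward; pixel columns grow to the right and rows downward; lengths in m; the calibration is good to about 2 mm. A picture is of the moment at which its call begins. There is no depth.
- manip.sign_off(): hands the job in; it is judged then, once.
The state is a dict: "clock": time; "qpos": joint angles; "qd": joint speeds; "effort": joint torques, N m; "position": TCP position; "ee_rot": TCP orientation; "contact_force": force on the tool from outside, world axes, zero at the start; "moment": the same for the moment, N m; "width": finger opening in m; "gripper_force": force on a finger pad.
Only numpy, scipy, OpenCV 4.12 (cv2) and the standard library are available. Lean on these libraries where they do the work, as an engineer would, in place of code of your own. Each camera call takes 0.05 s, during which the arm holds its last target. There are 200 camera calls.

## Task

The bench-block stand has just been levelled, but the jam nut on its front foot is still loose, and it drags the screw round with it. Drop the square key fully over the screw's square end with its side arm lying along the stand's front face, let go, and swing the nut's lever clockwise (seen from above) until the spring washer under it is pressed up firmly but not flat, about 15 N at the lever's grip, so that the screw keeps its setting. Then lift the key off and stand it back upright on the bench, well clear of the stand, with the other things left where they are.

Things in the scene. Friction and masses are not known exactly. Their poses are not given: they have to be found in the camera images.
- stand: Dark green cast stand, fixed, 100 x 180 mm (x, y), ground steel top 74 mm above the bench with a steel block and round level on it. Origin: on the bench under its centre; x points away from the robot. Front face plain and upright, z 14 to 66 mm, at x = -50 mm. The two rear feet are locked already; the loose one stands on the front lug, axis at x = -72, y = 0 mm, 22 mm before the face.
- screw_top (a point): Centre of the top of the front screw's square steel end, 68 mm above the bench, on the screw's vertical axis. The square is 24 x 24 mm, 18 mm tall, top edges chamfered; its sides lie along this point's x and y, which are the stand's to within a few degrees. A short red paint line marks +y.
- screw (a joint): Turn of the front screw (rad), positive clockwise from above, 0 = square to the stand; -0.06 to 0 at the start. It turns in the stand at only 0.12 N m, so the stiffer nut carries it along unless it is held. Its setting is kept between -0.32 and 0.26 rad.
- lever_grip (a point): Middle, 60 mm above the bench, of the black upright grip (16 mm thick, 40 to 77 mm above the bench) at the end of the front jam nut's lever, 75 mm from the screw's axis. The lever bar, 8 mm thick, lies 36 to 48 mm above the bench. At the start it points forward from the stand, 145 to 244 degrees anticlockwise from the stand's x.
- washer_cone (a joint): How far the cone of the spring washer under the front jam nut has been pressed down (rad): 0 untouched, tight from 0.0007, flat at 0.0022, which spoils it; 0.02 rad per rad of the nut. Too small to see or to read through the noise: feel the force at the lever.
- nut_centre (a point): Centre of the front hexagon jam nut, on the screw's axis. It turns stiffly on the screw at 0.45 N m (6 N at the grip, along the swing) and stays where left. 0.15 to 0.93 rad clockwise from the start, different each time, it meets the spring washer: then 0.7 N m and 6 N m more per rad. 12 N at the grip is just tight, 15 N right, 18 N flattens the washer; a paused push reads about 2 N less.
- key: Loose holding key, dark steel, about 0.2 kg, standing upright on its socket. Origin: centre of the socket's mouth (underside), z up. Square socket, sides along x and y, 37.5 mm outside, 25.5 mm inside, 18 mm deep under a closed top: fully on the screw its origin is 18 mm below screw_top. Its axes turned like the stand's, its arm lies 3 mm before the front face, which stops it turning clockwise.
- key_stem (a point): Middle of the key's round steel stem to hold it by, 16 mm thick, 24 to 60 mm above the key's origin and on its z axis; this point is at 46 mm.
- key_arm (a point): End of the key's flat side arm, 80 mm along the key's y from its axis. The arm is 10 mm wide (key x 9 to 19 mm, flush with the socket's +x side) and 10 mm tall (z 4 to 14 mm).
- oil_cup: Bystander: glass oil cup, 50 mm wide, 54 mm tall, loose, left of the foot. Origin: centre of its underside.
- pitch_tin: Bystander: black tin of setting pitch, 61 mm wide, 26 mm tall, loose. Origin: centre of its underside.
- loupe: Bystander: black loupe, 42 mm, loose, at the front of the bench. Origin: centre of its underside.

How it is judged:
By the outcome, as a careful person would: the job done as asked, in the order asked, and still so for the second after the job is handed in, with the robot touching nothing.
It also fails if it takes over 72 s, if anything falls off the work surface, if the arm or the gripper's body presses on something with over 40 N, if the wrist force passes 120 N, or if a joint passes its speed limit or range.

## Working session

There is one attempt and no reset: what is moved stays moved. The work goes in short steps, Python scripts to look and compute and a tool call to move; the robot and the scene stay as the last step left them, time stands still between calls to the robot, and variables do not carry over. Pictures are saved under pics/ and viewed, at most 10 in all, crops included, and the job is handed in when it is done.

Besides the shell and the picture viewer there is one more tool, called after ">>>" as name(argument=value, ...) on one line, values as JSON. move_arm: Moves the arm, as the interface text tells. Scaled input: -1 to 1 covers 1 m each way for a shift and 360 degrees each way for a turn. Its arguments: {"type":"object","properties":{"steps":{"type":"array"},"squeeze":{"type":"number"}},"required":["steps"]}

```bash
mkdir -p pics
python3 - <<'E'
from rig import manip
import cv2,pickle
s=manip.get_state();print({k:s[k] for k in('clock','position','ee_rot','contact_force','width')})
for n in('top','side'):
    d=manip.get_image(n);pickle.dump(d,open(f'pics/{n}0.pkl','wb'));cv2.imwrite(f'pics/{n}0.png',d['pixels'])
    print(n,d['fx'],d['cx'],d['cy'],d['D'],-d['R'].T@d['t'])
E
ls
```

```text
{'clock': 0.0, 'position': array([0.16739272, 0.54951122, 0.21323203]), 'ee_rot': array([-2.41744411e-04,  1.47359980e-01,  9.89082495e-01, -8.92550646e-04]), 'contact_force': array([ 0.21837623, -0.06436248, -0.50344311]), 'width': 0.0853823262725396}
top 457.3636967548341 322.9780354890823 205.05796476964616 [-0.12407251  0.          0.          0.          0.        ] [ 0.33308049 -0.05565336  0.97535491]
side 452.3109221375821 320.5157360029922 191.83079249288943 [-0.10954318  0.          0.          0.          0.        ] [ 0.33727272 -0.90514335  0.54291359]
pics
```

View pics/top0.png

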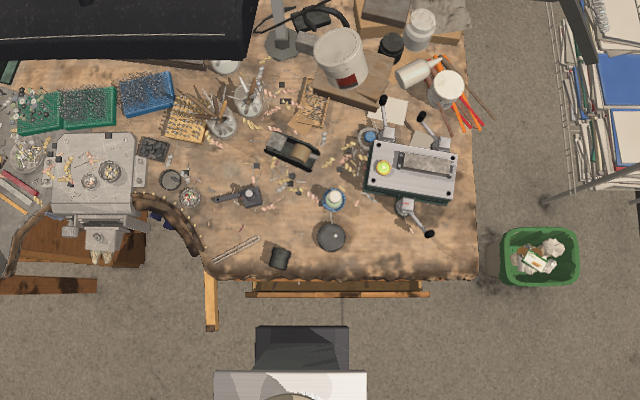

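View pics/side0.png

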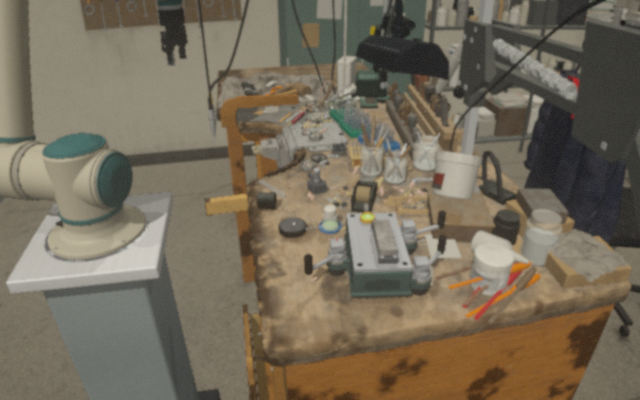

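Run:
```python
import cv2
a=cv2.imread('pics/top0.png')
l=cv2.resize(a[170:220,200:280],None,fx=5,fy=5,interpolation=3)
r=cv2.resize(a[120:245,355:470],None,fx=4.8,fy=4.8,interpolation=3)
import numpy as np
c=np.zeros((600,400+r.shape[1],3),np.uint8);c[:250,:400]=l;c[:r.shape[0],400:]=r
s=cv2.imread('pics/side0.png')
c[250:550,:400]=cv2.resize(s[215:290,300:400],None,fx=4,fy=3.9999,interpolation=3)[:300]
cv2.imwrite('pics/c1.png',c[:,:800]);print(c.shape)
```

```text
(600, 952, 3)
```

View pics/c1.png

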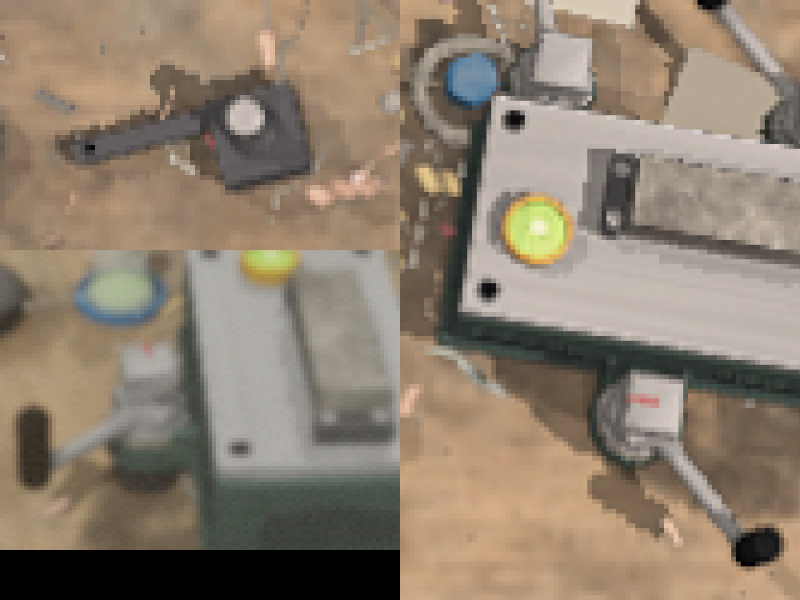

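```bash
cat > h.py <<'E'
import cv2,pickle,numpy as np
def load(n): return pickle.load(open(f'pics/{n}.pkl','rb'))
def K(d): return np.array([[d['fx'],0,d['cx']],[0,d['fy'],d['cy']],[0,0,1.]])
def ray(d,p):
    u=cv2.undistortPoints(np.array([[p]],float),K(d),np.array(d['D'],float))[0,0]
    return -d['R'].T@d['t'], d['R'].T@np.r_[u,1]
def at(d,p,z):
    c,r=ray(d,p); return (c+r*(z-c[2])/r[2]).round(4)
def proj(d,X):
    return cv2.projectPoints(np.atleast_2d(np.array(X,float)),cv2.Rodrigues(d['R'])[0],d['t'],K(d),np.array(d['D'],float))[0][:,0].round(1)
E
python3 - <<'E'
from h import *
t=load('top0')
cl=lambda x,y:(200+(x+.5)/5-.5,170+(y+.5)/5-.5)
cr=lambda x,y:(355+(x-400+.5)/4.8-.5,120+(y+.5)/4.8-.5)
print('stem top',at(t,cl(245,117),.06))
print('arm end',at(t,cl(68,150),.014))
for c in((205,100),(293,83),(312,170),(228,187)):print('sock',at(t,cl(*c),.024))
for c in((628,372),(685,378),(682,432),(625,428)):print('sq',at(t,cr(*c),.068))
print('plate',at(t,cr(462,312),.074),at(t,cr(800,358),.074),at(t,cr(494,98),.074))
print('grip',at(t,cr(757,545),.077))
for n,p in(('cup',(334,197)),('tin',(331,236)),('loupe',(280,258))):print(n,at(t,p,.02))
E
```

```text
stem top [0.5148 0.083  0.06  ]
arm end [0.5096 0.166  0.014 ]
sock [0.5293 0.1057 0.024 ]
sock [0.5366 0.0683 0.024 ]
sock [0.4991 0.0595 0.024 ]
sock [0.4918 0.0949 0.024 ]
sq [ 0.5048 -0.2295  0.068 ]
sq [ 0.5022 -0.2539  0.068 ]
sq [ 0.479  -0.2517  0.068 ]
sq [ 0.4808 -0.2275  0.068 ]
plate [ 0.5293 -0.1588  0.074 ] [ 0.5098 -0.3023  0.074 ] [ 0.6234 -0.1746  0.074 ]
grip [ 0.43   -0.2797  0.077 ]
cup [ 0.514  -0.0929  0.02  ]
tin [ 0.4308 -0.0861  0.02  ]
loupe [0.3848 0.0203 0.02  ]
```

>>> move_arm(steps=[0,0,0.02,0.034,-0.046,0,1,0,0,0.04,0.068,-0.092,0,1,0,0,0.06,0.102,-0.138,0,1,0,0,0.08,0.136,-0.184,0,1,0,0,0.08,0.17,-0.23,0,1,0,0,0.08,0.204,-0.276,0,1,0,0,0.08,0.238,-0.322,-0.01,1,0,0,0.08,0.272,-0.368,-0.02,1,0,0,0.08,0.306,-0.414,-0.03,1,0,0,0.08,0.327,-0.447,-0.04,1])

```text
clock: 1.1
position: [0.4627, 0.1484, 0.185]
ee_rot: [0.0, -0.103, 0.995, 0.0]
contact_force: [0.9, 0.4, -0.7]
width: 0.0855
gripper_force: 0.0
```

```bash
cat > look.py <<'E'
import sys
from rig import manip
from h import *
n,o=sys.argv[1:3]
s=manip.get_state();R=cv2.Rodrigues(np.zeros(3))[0]
from scipy.spatial.transform import Rotation as Ro
R=Ro.from_quat(np.r_[s['ee_rot'][1:],s['ee_rot'][0]]).as_matrix()
print(s['clock'],s['position'].round(4),'yang',np.degrees(np.arctan2(R[1,1],R[0,1])).round(2),'z',R[:,2].round(3),'w',round(s['width'],4),'F',np.round(s['contact_force'],1),'q',np.round(s['qpos'],2))
if n!='-':
    d=manip.get_image(n);pickle.dump(d,open(f'pics/{o}.pkl','wb'));cv2.imwrite(f'pics/{o}.png',d['pixels'])
E
python3 look.py wrist w1
```

```text
1.1 [0.4627 0.1484 0.185 ] yang 101.84 z [ 0.001  0.    -1.   ] w 0.0855 F [ 0.9  0.4 -0.7] q [ 0.17  0.16  1.73  0.    1.25 -1.61]
```

View pics/w1.png

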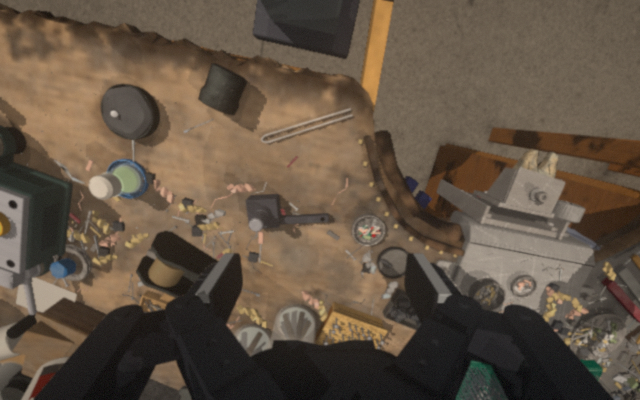

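>>> move_arm(steps=[0,0,0,0.02,-0.02,0,1,0,0,0,0.02,-0.02,0,1,0,0,0,0.02,-0.02,0,1,0,0,0,0.02,-0.02,0,1,0,0,0,0.02,-0.02,0,1,0,0,0,0.02,-0.02,0,1,0,0,0,0.02,-0.02,0,1,0,0,0,0.02,-0.02,0,1,0,0,0,0.02,-0.02,0,1,0,0,0,0.02,-0.02,0,1])

```text
clock: 2.15
position: [0.4817, 0.1302, 0.1852]
ee_rot: [0.0, -0.103, 0.995, 0.0]
contact_force: [-1.3, 0.1, 0.5]
width: 0.0853
gripper_force: 0.0
```

```bash
python3 look.py wrist w2
python3 - <<'E'
from h import *
d=load('w2');c=-d['R'].T@d['t'];print(c,d['R'].round(2).tolist())
p=proj(d,[[.5145,.0825,.06],[.5145,.0825,0],[.51,.166,.014]]);print(p)
x,y=int(p[:,0].mean())-90,int(p[:,1].mean())-65
x=max(0,min(460,x));y=max(0,min(270,y))
cv2.imwrite('pics/c2.png',cv2.resize(d['pixels'][y:y+130,x:x+180],None,fx=4.4,fy=4.4,interpolation=3));print(x,y)
E
```

```text
2.15 [0.4817 0.1302 0.1852] yang 101.86 z [ 0.  0. -1.] w 0.0853 F [-1.3  0.1  0.5] q [ 0.12  0.18  1.71  0.    1.25 -1.65]
[0.40650469 0.11533771 0.34550121] [[-0.21, 0.98, -0.0], [0.93, 0.2, 0.3], [0.29, 0.06, -0.95]]
[[272.4 210.7]
 [280.5 195.3]
 [345.9 208.4]]
209 139
```

View pics/c2.png

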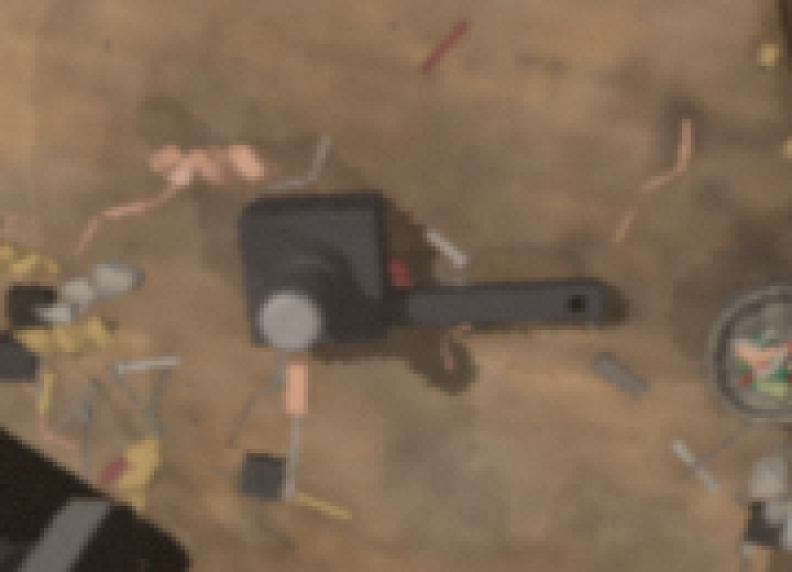

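Run:
```python
from h import *
d=load('w2')
c=lambda x,y:(209+(x+.5)/4.4-.5,139+(y+.5)/4.4-.5)
print(at(d,c(290,320),.06))
L=[at(d,c(*p),.024) for p in((243,203),(380,196),(388,336),(252,342))];print(np.array(L),np.mean(L,0))
a=at(d,c(605,283),.014)-at(d,c(405,290),.014);print('arm ang',np.degrees(np.arctan2(a[1],a[0]))-90)
a=at(d,c(602,318),.014)-at(d,c(405,327),.014);print('arm ang',np.degrees(np.arctan2(a[1],a[0]))-90)
print(at(d,c(606,300),.014))
```

```text
[0.5147 0.0849 0.06  ]
[[0.4983 0.0636 0.024 ]
 [0.4889 0.099  0.024 ]
 [0.5274 0.1082 0.024 ]
 [0.5369 0.0717 0.024 ]] [0.512875 0.085625 0.024   ]
arm ang 14.036243467926425
arm ang 14.733116933302398
[0.5079 0.166  0.014 ]
```

>>> move_arm(steps=[0,0,0.006,0.016,-0.023,0,1,0,0,0.006,0.032,-0.046,0,1,0,0,0.006,0.032,-0.046,-0.03,1,0,0,0.006,0.032,-0.046,-0.06,1,0,0,0.006,0.032,-0.046,-0.09,1,0,0,0.006,0.032,-0.046,-0.12,1,0,0,0.006,0.032,-0.046,-0.139,1,0,0,0.006,0.032,-0.046,-0.139,1,0,0,0.006,0.032,-0.046,-0.139,0,0,0,0.006,0.032,-0.046,-0.139,-0.8], squeeze=50)

```text
clock: 3.2
position: [0.515, 0.0842, 0.0475]
ee_rot: [0.001, -0.122, 0.993, -0.0]
contact_force: [-0.1, -0.4, 0.1]
width: 0.0588
gripper_force: 0.0
```

>>> move_arm(steps=[0,0,0,0,0,0,-1,0,0,0,0,0,0,-1,0,0,0,0,0,0,-1,0,0,0,0,0,0,-1,0,0,0,0,0,0,-1,0,0,0,0,0,0.01,-1,0,0,0,0,0,0.03,-1,0,0,0,0,0,0.06,-1,0,0,0,0,0,0.08,-1,0,0,0,0,0,0.08,-1])

```text
clock: 4.2
position: [0.5162, 0.0843, 0.1298]
ee_rot: [0.004, -0.122, 0.993, -0.0]
contact_force: [0.1, 0.5, 0.5]
width: -0.0002
gripper_force: 0.0
```

```bash
python3 look.py wrist w3
```

```text
4.2 [0.5162 0.0843 0.1298] yang 104.02 z [ 0.007  0.    -1.   ] w -0.0002 F [0.1 0.5 0.5] q [ 0.03  0.26  1.75  0.    1.12 -1.79]
```

View pics/w3.png

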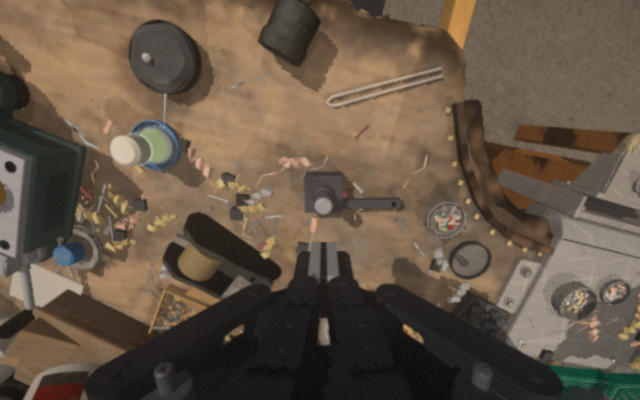

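Run:
```python
from h import *
d=load('w3')
print('cam',-d['R'].T@d['t'])
print(at(d,(323,204),.06), at(d,(307,173),.024),at(d,(342,172),.024),at(d,(398,203),.014))
print(proj(d,[[.5162,.0843,.1298],[.5162,.0843,.113],[.5147,.084,.06]]))
print(at(d,(325,267),.113))
w=load('w2'); print('loupe/tin',[at(load('top0'),p,.026) for p in((331,236),)],at(d,(165,55),.026))
```

```text
cam [0.44056558 0.06655581 0.28950706]
[0.5136 0.0844 0.06  ] [0.4986 0.0647 0.024 ] [0.4895 0.0969 0.024 ] [0.5084 0.1625 0.014 ]
[[321.7 242.6]
 [321.8 231.7]
 [322.3 205. ]]
[0.5421 0.0931 0.113 ]
loupe/tin [array([ 0.4302, -0.0859,  0.026 ])] [ 0.4273 -0.0768  0.026 ]
```

>>> move_arm(steps=[0,0,0,0,0,0,1,0,0,0,0,0,0,1,0,0,0,0,0,0,1,0,0,0,0,0,0,1,0,0,0,0,0,0,1,0,0,0,0,0,-0.03,1,0,0,0,-0.001,0,-0.06,1,0,0,0,-0.001,0,-0.083,1,0,0,0,-0.001,0,-0.083,1,0,0,0,-0.001,0,-0.083,1])

```text
clock: 5.25
position: [0.5128, 0.0841, 0.0433]
ee_rot: [-0.0, -0.122, 0.993, 0.0]
contact_force: [-0.4, -0.3, 0.2]
width: 0.0853
gripper_force: 0.0
```

```bash
python3 look.py wrist w4
```

```text
5.25 [0.5128 0.0841 0.0433] yang 104.01 z [-0.001  0.    -1.   ] w 0.0853 F [-0.4 -0.3  0.2] q [ 0.03  0.35  1.87  0.    0.92 -1.79]
```

View pics/w4.png

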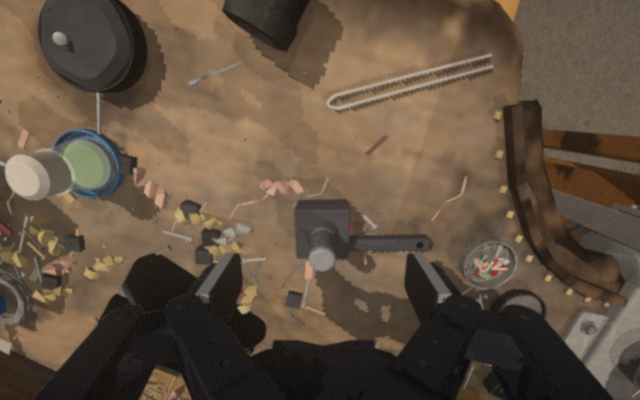

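Run:
```python
from h import *
d=load('w4')
print('cam',-d['R'].T@d['t'],d['fx'])
for z in(.03,.04,.05,.06): print(z,at(d,(238,255),z),at(d,(411,255),z),at(d,(205,296),z),at(d,(444,301),z))
print('stem',at(d,(321.5,257),.06),at(d,(345,201),.024),at(d,(297,204),.024),at(d,(428,243),.014))
```

```text
cam [0.43840902 0.06648418 0.20358538] 282.07348391071463
0.03 [0.5421 0.0321 0.03  ] [0.5132 0.1476 0.03  ] [0.5812 0.0137 0.03  ] [0.543 0.184 0.03 ]
0.04 [0.5362 0.0341 0.04  ] [0.5089 0.1429 0.04  ] [0.573  0.0167 0.04  ] [0.5369 0.1772 0.04  ]
0.05 [0.5302 0.0361 0.05  ] [0.5046 0.1382 0.05  ] [0.5648 0.0198 0.05  ] [0.5309 0.1704 0.05  ]
0.06 [0.5242 0.038  0.06  ] [0.5003 0.1335 0.06  ] [0.5565 0.0228 0.06  ] [0.5249 0.1637 0.06  ]
stem [0.5138 0.0844 0.06  ] [0.4884 0.094  0.024 ] [0.4983 0.0635 0.024 ] [0.5076 0.164  0.014 ]
```

Run:
```python
from h import *
d=load('w3')
for z in(.113,.125,.13,.14,.15,.16): print(z,at(d,(325,243),z),[at(d,p,z)[1] for p in((308,245),(343,245))])
from rig import manip
d=manip.get_image('side');pickle.dump(d,open('pics/s4.pkl','wb'))
p=proj(d,[[.514,.084,.06],[.514,.084,0],[.5128,.0841,.0433]]);print(p)
x,y=(p.mean(0)-[50,55]).astype(int);print(x,y)
cv2.imwrite('pics/c4.png',cv2.resize(d['pixels'][y:y+75,x:x+100],None,fx=8,fy=8,interpolation=3))
```

```text
0.113 [0.5239 0.0885 0.113 ] [np.float64(0.0774), np.float64(0.1009)]
0.125 [0.5182 0.087  0.125 ] [np.float64(0.0767), np.float64(0.0986)]
0.13 [0.5159 0.0864 0.13  ] [np.float64(0.0764), np.float64(0.0976)]
0.14 [0.5111 0.0851 0.14  ] [np.float64(0.0758), np.float64(0.0957)]
0.15 [0.5064 0.0839 0.15  ] [np.float64(0.0752), np.float64(0.0937)]
0.16 [0.5017 0.0826 0.16  ] [np.float64(0.0745), np.float64(0.0918)]
[[314.9 168.9]
 [315.3 190.3]
 [314.5 175. ]]
264 123
```

View pics/c4.png

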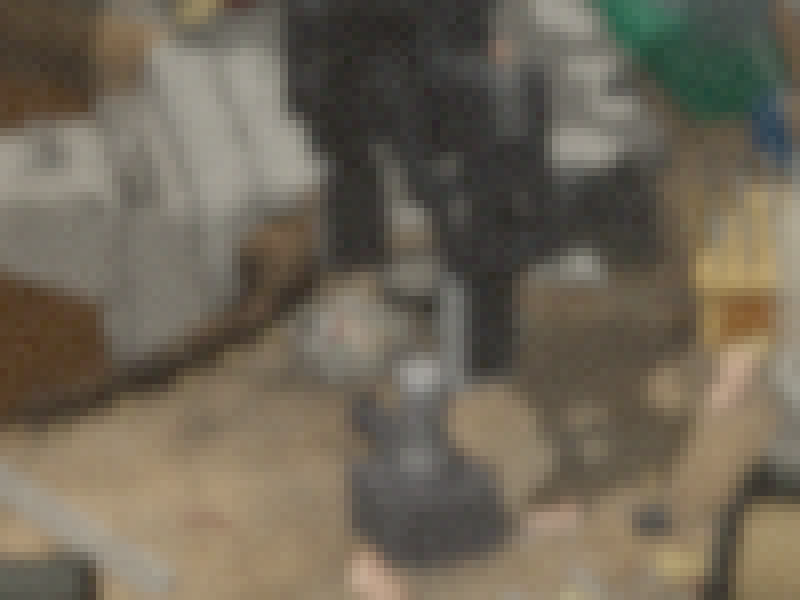

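Run:
```python
from h import *
d=load('s4')
for y in(.035,.042):
  c,r=ray(d,(264+480/8-.5,123+378/8-.5)); P=c+r*(y-c[1])/r[1];print(P.round(4))
  c,r=ray(d,(264+345/8-.5,123+270/8-.5)); P=c+r*(y+.09-c[1])/r[1];print('far',P.round(4))
```

```text
[0.5257 0.035  0.0796]
far [0.5006 0.125  0.0774]
[0.5271 0.042  0.0762]
far [0.5017 0.132  0.0743]
```

The side view shows the fingertips (325,170) ending above the stem top (316,169), at z≈0.077. That is about 38 mm higher than the stated TCP offset implies, so I closed over the stem. I'll work with that offset.

>>> move_arm(steps=[0,0,0,0,0,-0.015,1,0,0,0,0,0,-0.025,1,0,0,0,0,0,-0.033,1,0,0,0,0,0,-0.033,0,0,0,0,0,0,-0.033,-1,0,0,0,0,0,-0.033,-1,0,0,0,0,0,-0.033,-1,0,0,0,0,0,-0.033,-1,0,0,0,0,0,-0.033,-1,0,0,0,0,0,-0.033,-1], squeeze=50)

```text
clock: 6.35
position: [0.513, 0.0841, 0.0106]
ee_rot: [0.0, -0.122, 0.993, -0.0]
contact_force: [0.3, -0.5, 2.6]
width: 0.0146
gripper_force: 48.7
```

>>> move_arm(steps=[0,0,0,0,0,0.04,-1,0,0,0,0,0,0.08,-1,0,0,-0.01,-0.003,-0.04,0.1,-1,0,0,-0.02,-0.006,-0.085,0.105,-1,0,0,-0.03,-0.009,-0.13,0.105,-1,0,0,-0.04,-0.012,-0.175,0.105,-1,0,0,-0.05,-0.015,-0.22,0.105,-1,0,0,-0.056,-0.018,-0.265,0.105,-1,0,0,-0.056,-0.021,-0.3,0.105,-1,0,0,-0.056,-0.021,-0.325,0.105,-1])

```text
clock: 7.35
position: [0.4905, -0.2431, 0.1145]
ee_rot: [-0.001, 0.055, 0.999, 0.0]
contact_force: [-0.6, 0.3, -2.8]
width: 0.0143
gripper_force: 49.6
```

>>> move_arm(steps=[0,0,0,0,0,0,-1,0,0,0,0,0,0,-1,0,0,0,0,0,0,-1,0,0,0,0,0,0,-1,0,0,0,0,0,0,-1,0,0,0,0,0,0,-1,0,0,0,0,0,0,-1,0,0,0,0,0,0,-1,0,0,0,0,0,0,-1,0,0,0,0,0,0,-1])

```text
clock: 8.35
position: [0.4917, -0.2409, 0.1152]
ee_rot: [0.0, 0.054, 0.999, 0.0]
contact_force: [0.1, 0.2, -2.3]
width: 0.0147
gripper_force: 49.6
```

```bash
python3 look.py wrist w5; python3 look.py side s5
python3 - <<'E'
from h import *
d=load('w5');p=proj(d,[[.4917,-.2407,.068]])[0];print(p)
x,y=int(max(0,min(480,p[0]-80))),int(max(0,min(280,p[1]-70)))
a=cv2.resize(d['pixels'][y:y+120,x:x+160],None,fx=5,fy=5,interpolation=3);print(x,y)
e=load('s5');q=proj(e,[[.4917,-.2407,.068]])[0];X,Y=int(q[0]-50),int(q[1]-50);print(q,X,Y)
b=cv2.resize(e['pixels'][Y:Y+75,X:X+100],None,fx=4,fy=4,interpolation=3)
c=a.copy();np.copyto(c[300:,:400],b) if False else None
cv2.imwrite('pics/c5.png',np.hstack([cv2.resize(a[:, :],(480,360)),np.vstack([cv2.resize(b,(320,240)),np.zeros((120,320,3),np.uint8)])]))
E
```

```text
8.35 [ 0.4917 -0.2409  0.1152] yang 83.85 z [ 0.  0. -1.] w 0.0147 F [ 0.1  0.2 -2.3] q [-0.58  0.31  1.72  0.    1.11 -2.05]
8.4 [ 0.4917 -0.2409  0.1152] yang 83.85 z [ 0.  0. -1.] w 0.0146 F [-0.4 -0.7 -2.5] q [-0.58  0.31  1.72  0.    1.11 -2.05]
[322.2 216.8]
242 146
[335.4 241.4] 285 191
```

View pics/c5.png

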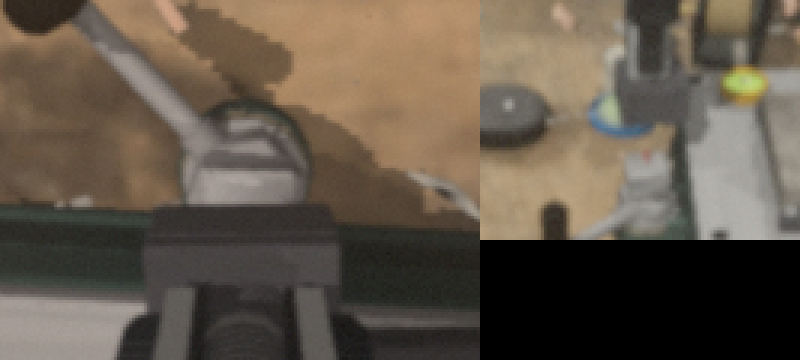

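Run:
```python
from h import *
d=load('w5')
c=lambda x,y:(242+(x+.5)/3-.5,146+(y+.5)/3-.5)
for n,z,P in(('key -x bottom',.1046,((157,207),(335,209))),('key -x top',.1286,((147,247),(341,249))),('screw -x',.068,((188,169),(303,171))),('stand edge',.066,((0,206),(155,212),(340,227),(480,230)))):
  a=np.array([at(d,c(*p),z) for p in P]);v=a[-1]-a[0]
  print(n,a[:,:2].tolist(),'mid',a.mean(0)[:2],'len',np.linalg.norm(v).round(4),'yaw',np.degrees(np.arctan2(v[1],v[0])).round(1)-90)
# side: key and screw
e=load('s5');C=lambda x,y:(285+(x-480+.5)/3.2-.5,191+(y+.5)/3.2-.5)
print(proj(e,[[.4917,-.2407,.068],[.4917,-.2407,.1046]]))
print('side px screw top ctr',C(650,160),'key socket bottom edge', C(622,115),C(700,125),C(660,122))
```

```text
key -x bottom [[0.4749, -0.257], [0.4794, -0.2191]] mid [ 0.47715 -0.23805] len 0.0382 yaw -6.799999999999997
key -x top [[0.4742, -0.2565], [0.4785, -0.2203]] mid [ 0.47635 -0.2384 ] len 0.0365 yaw -6.799999999999997
screw -x [[0.4782, -0.2531], [0.4819, -0.2238]] mid [ 0.48005 -0.23845] len 0.0295 yaw -7.200000000000003
stand edge [[0.4837, -0.3039], [0.4897, -0.2635], [0.499, -0.2153], [0.5039, -0.1782]] mid [ 0.494075 -0.240225] len 0.1273 yaw -9.099999999999994
[[335.4 241.4]
 [335.5 224.6]]
side px screw top ctr (337.78125, 240.65625) key socket bottom edge (329.03125, 226.59375) (353.40625, 229.71875) (340.90625, 228.78125)
```

Run:
```python
from h import *
d=load('w5');e=load('s5');t0=load('top0')
def box(cx,cy,yaw,h,z):
  a=np.radians(yaw);R=np.array([[np.cos(a),-np.sin(a)],[np.sin(a),np.cos(a)]])
  return [np.r_[R@np.array(p)*h+[cx,cy],z] for p in((-1,-1),(-1,1),(1,1),(1,-1))]
inv=lambda P:np.c_[(P[:,0]-242)*3+1,(P[:,1]-146)*3+1].round()
print('screw top',inv(proj(d,box(.4917,-.2407,-6.5,.012,.068))).tolist())
print('screw low',inv(proj(d,box(.4917,-.2407,-6.5,.012,.050))).tolist())
print('key bot',inv(proj(d,box(.4917,-.2409,-6.2,.01875,.1046))).tolist())
print('key top',inv(proj(d,box(.4917,-.2409,-6.2,.01875,.1286))).tolist())
print('key low side', proj(e,box(.4917,-.2409,-6.2,.01875,.1046)).tolist())
g=cv2.cvtColor(d['pixels'],cv2.COLOR_BGR2GRAY).astype(int)
print('cols 290-362');
for r in range(186,224,2):print(r,*g[r,290:362:2])
```

```text
screw top [[195.0, 169.0], [289.0, 170.0], [287.0, 256.0], [196.0, 255.0]]
screw low [[199.0, 150.0], [285.0, 150.0], [284.0, 231.0], [200.0, 230.0]]
key bot [[152.0, 190.0], [328.0, 191.0], [323.0, 347.0], [158.0, 347.0]]
key top [[139.0, 232.0], [340.0, 232.0], [333.0, 407.0], [146.0, 406.0]]
key low side [[326.2, 231.0], [324.1, 219.6], [344.6, 218.5], [347.4, 229.8]]
cols 290-362
186 88 84 81 90 121 141 150 147 131 107 90 74 64 72 104 127 130 134 131 118 99 92 79 70 56 63 87 91 90 93 101 116 131 136 133 132
188 93 85 87 86 89 120 136 137 130 119 110 94 76 83 115 138 138 132 119 105 106 117 87 91 77 57 78 90 93 92 96 95 94 118 133 136
190 100 91 87 83 77 85 123 133 130 130 122 110 90 77 90 105 101 90 80 80 78 91 90 106 80 60 59 88 93 94 96 94 94 94 110 127
192 109 96 89 84 79 78 103 126 134 137 130 121 105 91 94 93 94 100 104 105 98 74 79 94 91 71 57 78 92 93 95 93 93 93 88 91
194 108 101 93 86 82 82 96 128 135 138 134 125 116 115 119 126 133 137 140 143 134 98 73 82 99 91 65 66 90 94 94 92 93 90 87 87
196 107 101 96 90 86 81 78 106 128 136 126 106 100 102 112 130 130 131 133 138 
[... 941 characters left out ...]
3 71
212 103 102 106 109 104 101 89 112 140 138 149 156 154 149 147 147 142 139 134 131 128 127 122 112 106 89 81 70 75 74 76 78 76 74 73 73
214 98 94 94 83 79 82 72 72 88 88 92 94 94 92 92 89 81 79 76 77 74 74 72 70 61 59 56 55 55 55 58 72 73 74 71 70
216 70 67 54 49 51 51 50 48 52 48 51 51 52 50 51 50 49 49 49 50 49 48 48 51 50 50 50 50 49 48 51 60 71 69 69 69
218 61 57 46 49 49 49 50 51 49 51 51 50 51 50 50 53 50 52 52 52 51 49 52 50 50 51 51 49 48 51 51 53 68 68 67 68
220 62 59 52 49 52 51 53 51 51 51 50 50 52 49 50 50 49 53 50 52 51 52 50 51 48 49 48 52 51 46 49 48 52 49 56 57
222 51 51 52 51 51 52 52 51 51 49 53 53 52 51 52 47 50 51 51 50 52 50 52 49 51 54 50 51 52 51 52 52 48 41 39 45
```

Run:
```python
from h import *
e=load('s5')
g=cv2.cvtColor(e['pixels'],cv2.COLOR_BGR2GRAY).astype(int)
print('    ',*range(318,360))
for r in range(200,252,2):print(r,*g[r,318:360])
a=np.radians(-6.3);R=np.array([[np.cos(a),-np.sin(a)],[np.sin(a),np.cos(a)]])
for n,x,y in(('tcp',.4917,-.2409),('w5',.4953,-.2396)):
  for z in(.1046,.1286):print(n,z,proj(e,[np.r_[R@np.array(p)*.01875+[x,y],z] for p in((-1,-1),(-1,1),(1,1),(1,-1))]).tolist())
print(proj(e,[np.r_[R@np.array(p)*.012+[.4917,-.2407],.068] for p in((-1,-1),(-1,1),(1,1),(1,-1))]).tolist())
```

```text
318 319 320 321 322 323 324 325 326 327 328 329 330 331 332 333 334 335 336 337 338 339 340 341 342 343 344 345 346 347 348 349 350 351 352 353 354 355 356 357 358 359
200 131 131 129 130 130 126 128 129 131 141 147 142 120 117 128 123 91 59 52 53 52 51 46 55 72 93 107 119 129 133 136 127 103 75 50 46 56 69 81 93 95 91
202 132 136 133 136 138 135 135 135 136 134 138 132 115 121 135 128 97 64 53 50 47 51 53 57 76 90 92 99 116 131 137 130 112 79 58 52 55 65 74 79 75 81
204 147 146 142 142 140 142 145 146 145 154 154 142 118 122 132 127 97 61 56 50 50 55 53 60 78 89 89 84 94 112 122 126 113 81 59 53 65 75 78 78 81 73
206 154 155 153 150 148 145 152 165 174 180 182 166 136 123 133 117 87 68 55 57 60 53 62 67 76 84 86 86 98 116 122 125 113 82 55 65 71 75 75 76 77 75
208 156 157 152 147 146 154 168 178 178 170 159 151 128 126 134 119 84 65 60 56 61 57 57 69 80 89 86 81 87 101 116 124 114 84 57 59 61 64 69 66 73 71
210 157 152 152 148 146 152 157 165 157 129 111 101 102 120 131 118 88 62 55 58 58 59 57 68 85 103 92 74 69 85 107 121 112 88 67 67 56 54 49 56 53 53
212 156 157 157 154 155 154 
[... 2805 characters left out ...]
2
248 158 155 156 159 156 157 155 153 151 146 144 141 136 128 127 129 128 129 131 134 135 136 139 135 132 123 101 76 71 69 69 73 96 135 164 174 175 176 178 177 175 174
250 156 152 154 155 155 155 154 153 150 144 137 143 142 137 132 134 135 135 135 134 132 128 125 120 118 111 100 89 76 72 71 73 88 129 162 172 174 173 177 177 175 173
tcp 0.1046 [[326.1, 231.0], [324.2, 219.6], [344.6, 218.5], [347.4, 229.8]]
tcp 0.1286 [[326.1, 219.3], [324.1, 208.3], [344.8, 207.2], [347.7, 218.2]]
w5 0.1046 [[328.0, 230.3], [325.9, 219.0], [346.3, 217.9], [349.2, 229.1]]
w5 0.1286 [[328.0, 218.7], [325.9, 207.7], [346.6, 206.6], [349.5, 217.5]]
[[329.5, 245.6], [328.2, 238.1], [341.1, 237.3], [342.7, 244.8]]
```

>>> move_arm(steps=[0,0,0,-0.003,-0.001,-0.015,-1,0,0,0,-0.003,-0.001,-0.03,-1,0,0,0,-0.003,-0.001,-0.03,-1,0,0,0,-0.003,-0.001,-0.032,-1,0,0,0,-0.003,-0.001,-0.034,-1,0,0,0,-0.003,-0.001,-0.036,-1,0,0,0,-0.003,-0.001,-0.038,-1,0,0,0,-0.003,-0.001,-0.04,-1,0,0,0,-0.003,-0.001,-0.041,-1,0,0,0,-0.003,-0.001,-0.041,-1])

```text
clock: 9.45
position: [0.4894, -0.2415, 0.0753]
ee_rot: [0.001, 0.054, 0.999, 0.0]
contact_force: [0.7, 2.2, 4.1]
width: 0.0144
gripper_force: 50.3
```

>>> move_arm(steps=[0,0,0,0.0003,0.0007,0,-1,0,0,0,0.0003,0.0007,0,-1,0,0,0,0.0003,0.0007,-0.001,-1,0,0,0,0.0003,0.0007,-0.001,-1,0,0,0,0.0003,0.0007,-0.002,-1,0,0,0,0.0003,0.0007,-0.002,-1,0,0,0,0.0003,0.0007,-0.003,-1,0,0,0,0.0003,0.0007,-0.003,-1,0,0,0,0.0003,0.0007,-0.003,-1,0,0,0,0.0003,0.0007,-0.003,-1])

```text
clock: 10.45
position: [0.4895, -0.2409, 0.0712]
ee_rot: [0.001, 0.054, 0.999, 0.0]
contact_force: [3.1, 2.7, -0.4]
width: 0.0145
gripper_force: 49.7
```

```bash
cat > st.py <<'E'
from rig import manip
import numpy as np
s=manip.get_state();print(s['clock'],s['position'].round(4),'F',s['contact_force'].round(1),'M',np.round(s['moment'],2),'w',round(s['width'],4))
E
python3 st.py
```

```text
10.45 [ 0.4895 -0.2409  0.0712] F [ 3.1  2.7 -0.4] M [ 0.82 -0.76 -0.09] w 0.0145
```

>>> move_arm(steps=[0,0,0,0.0006,0.0005,0,-1,0,0,0,0.0006,0.0005,-0.001,-1,0,0,0,0.0006,0.0005,-0.002,-1,0,0,0,0.0006,0.0005,-0.003,-1,0,0,0,0.0006,0.0005,-0.004,-1,0,0,0,0.0006,0.0005,-0.005,-1,0,0,0,0.0006,0.0005,-0.006,-1,0,0,0,0.0006,0.0005,-0.007,-1,0,0,0,0.0006,0.0005,-0.007,-1,0,0,0,0.0006,0.0005,-0.007,-1])

```text
clock: 11.45
position: [0.4896, -0.2407, 0.0641]
ee_rot: [0.0, 0.054, 0.999, 0.0]
contact_force: [3.7, 3.0, -1.6]
width: 0.0148
gripper_force: 49.7
```

```bash
python3 st.py
```

```text
11.45 [ 0.4896 -0.2407  0.0641] F [ 3.7  3.  -1.6] M [ 0.48 -0.69 -0.1 ] w 0.0148
```

>>> move_arm(steps=[0,0,0,0.0004,0.0004,-0.001,-1,0,0,0,0.0004,0.0004,-0.002,-1,0,0,0,0.0004,0.0004,-0.003,-1,0,0,0,0.0004,0.0004,-0.004,-1,0,0,0,0.0004,0.0004,-0.004,-1,0,0,0,0.0004,0.0004,-0.005,-1,0,0,0,0.0004,0.0004,-0.005,-1,0,0,0,0.0004,0.0004,-0.005,-1,0,0,0,0.0004,0.0004,-0.005,-1,0,0,0,0.0004,0.0004,-0.005,-1])

```text
clock: 12.45
position: [0.49, -0.2406, 0.0604]
ee_rot: [0.0, 0.054, 0.999, -0.0]
contact_force: [-0.2, 2.3, 8.6]
width: 0.0145
gripper_force: 50.7
```

```bash
python3 st.py
```

```text
12.45 [ 0.49   -0.2406  0.0604] F [-0.2  2.3  8.6] M [ 0.31 -0.06 -0.04] w 0.0145
```

>>> move_arm(steps=[0,0,0,0,0,0.001,0,0,0,0,0,0,0.001,1,0,0,0,0,0,0.001,1,0,0,0,0,0,0.001,1,0,0,0,0,0,0.001,1,0,0,0,0,0,0.02,1,0,0,0,0,0,0.05,1,0,0,0,0,0,0.08,1,0,0,0,0,0,0.11,1,0,0,0,0,0,0.12,1])

```text
clock: 13.45
position: [0.4915, -0.2413, 0.1823]
ee_rot: [0.002, 0.054, 0.999, -0.001]
contact_force: [0.7, -0.2, 0.2]
width: 0.0851
gripper_force: 0.0
```

```bash
python3 look.py wrist w6; python3 look.py side s6
python3 - <<'E'
from h import *
d=load('w6');a=np.radians(-7.5);R=np.array([[np.cos(a),-np.sin(a)],[np.sin(a),np.cos(a)]])
f=lambda c,x,y,z:np.r_[R@np.array([x,y])+c,z]
c=np.array([.4917,-.2407])
X=[f(c,0,0,.11),f(c,-.01875,-.01875,.074),f(c,-.01875,.01875,.074),f(c,.009,.08,.064),f(c,.019,.08,.064)]
g=[np.array([.4283,-.2808,.077])]
p=proj(d,X+g);print('w',p.tolist());q=proj(load('s6'),X+g);print('s',q.tolist())
x,y=int(np.clip(p[0,0]-80,0,480)),int(np.clip(p[0,1]-50,0,280));X,Y=int(q[0,0]-50),int(q[0,1]-30);print(x,y,X,Y)
A=cv2.resize(d['pixels'][y:y+120,x:x+160],(480,360),interpolation=3)
B=cv2.resize(load('s6')['pixels'][Y:Y+75,X:X+80],None,fx=4,fy=4,interpolation=3)
B=np.vstack([B,np.zeros((60,320,3),np.uint8)])
cv2.imwrite('pics/c6.png',np.hstack([A,B]))
E
```

```text
13.45 [ 0.4915 -0.2413  0.1823] yang 83.86 z [ 0.005 -0.003 -1.   ] w 0.0851 F [ 0.7 -0.2  0.2] q [-0.58  0.25  1.62 -0.    1.26 -2.05]
13.5 [ 0.4915 -0.2413  0.1824] yang 83.86 z [ 0.005 -0.003 -1.   ] w 0.0856 F [0.6 0.2 1. ] q [-0.58  0.25  1.62 -0.    1.26 -2.05]
w [[323.0, 206.5], [304.3, 175.9], [343.0, 176.9], [400.1, 202.5], [399.1, 211.6], [272.5, 134.4]]
s [[335.6, 222.0], [325.9, 245.1], [324.4, 233.4], [336.2, 219.8], [341.2, 219.6], [304.6, 254.6]]
243 156 285 192
```

Run:
```python
from h import *
d=load('w6');g=cv2.cvtColor(d['pixels'],cv2.COLOR_BGR2GRAY)
for r in range(112,160,3):print(r,*g[r,250:300:2])
print()
print('stem/arm')
for r in range(165,225,3):print(r,*g[r,296:410:3])
```

```text
112 120 123 129 128 129 127 130 134 135 136 134 134 136 132 129 131 135 137 137 139 140 142 141 140 141
115 112 115 121 131 134 131 133 134 136 135 135 134 135 133 129 130 132 133 135 135 135 133 137 138 138
118 117 117 121 135 135 136 136 137 135 134 135 134 136 135 130 127 124 126 129 135 134 133 133 134 136
121 116 118 122 130 135 141 138 137 134 135 136 135 132 127 134 131 133 133 135 140 136 136 135 136 132
124 116 118 118 118 125 135 136 132 135 136 138 134 137 138 133 130 133 133 135 135 133 132 131 132 132
127 127 117 116 118 117 120 130 135 134 138 138 132 127 125 124 126 127 131 129 128 129 129 126 129 127
130 134 131 123 120 119 117 117 119 114 84 58 45 38 40 47 79 120 129 128 130 128 129 128 125 123
133 135 135 133 130 123 119 115 80 44 37 42 41 40 37 38 37 72 130 136 134 135 133 133 131 128
136 136 135 135 134 132 120 105 43 41 41 40 41 41 40 36 39 56 128 138 136 133 133 129 128 124
139 136 139 134 133 132 131 110 48 38 42 38 40 41 40 35 37 55 97 127 133 129 129 123 121 123
142 125 126 123 120 121 118 118 76 40 40 38 42 38 36 36 55 82 90 88 107 124 125 119 119 120
145 12
[... 2404 characters left out ...]
56 76 78 76 75 75 76 78 76 75 51 60 73 75 77 79
210 48 47 48 60 76 75 77 133 146 149 149 145 91 74 62 57 43 43 42 44 46 45 48 47 56 55 46 47 47 45 45 43 47 51 51 72 75 72
213 63 62 56 60 66 63 65 73 135 145 142 110 60 62 57 51 47 45 48 46 44 43 47 46 45 50 48 50 46 48 51 46 46 49 48 57 76 76
216 101 99 95 88 84 81 80 79 75 76 72 67 68 66 66 66 66 61 58 58 59 52 57 55 54 50 50 49 50 49 48 48 48 49 51 48 65 70
219 148 148 147 150 146 148 147 145 142 131 129 135 133 122 115 106 103 101 100 95 88 82 83 82 79 77 75 70 70 70 68 67 63 63 59 57 58 72
222 144 144 143 143 144 143 147 144 144 147 147 147 147 149 148 151 149 151 151 151 149 150 149 149 144 141 138 138 134 130 118 108 107 102 99 98 92 82
```

>>> move_arm(steps=[0,0,-0.023,-0.02,-0.01,0,1,0,0,-0.046,-0.04,-0.02,0,1,0,0,-0.069,-0.06,-0.039,0,1,0,0,-0.092,-0.062,-0.039,0,1,0,0,-0.115,-0.062,-0.039,0,1,0,0,-0.138,-0.062,-0.039,0,1,0,0,-0.161,-0.062,-0.039,0,1,0,0,-0.184,-0.062,-0.039,0,1,0,0,-0.207,-0.062,-0.039,0,1,0,0,-0.23,-0.062,-0.039,0,1])

```text
clock: 14.55
position: [0.4269, -0.2784, 0.1769]
ee_rot: [-0.002, 0.703, 0.711, -0.0]
contact_force: [0.3, -1.7, -0.4]
width: 0.0849
gripper_force: 0.0
```

>>> move_arm(steps=[0,0,-0.023,0,0,0,1,0,0,-0.046,0,0,0,1,0,0,-0.069,0,0,0,1,0,0,-0.092,0,0,0,1,0,0,-0.115,0,0,0,1,0,0,-0.138,0,0,0,1,0,0,-0.156,0,0,0,1,0,0,-0.156,0,0,0,1,0,0,-0.156,0,0,0,1,0,0,-0.156,0,0,0,1])

```text
clock: 15.55
position: [0.4276, -0.2789, 0.1784]
ee_rot: [-0.001, 0.954, 0.301, -0.0]
contact_force: [-0.1, -0.3, -0.1]
width: 0.0855
gripper_force: 0.0
```

```bash
python3 look.py - x
```

```text
15.55 [ 0.4276 -0.2789  0.1784] yang -55.01 z [-0.001  0.001 -1.   ] w 0.0855 F [-0.1 -0.3 -0.1] q [-0.71  0.2   1.7  -0.    1.24  0.25]
```

>>> move_arm(steps=[0,0,-0.0075,0.001,-0.0015,-0.04,1,0,0,-0.0075,0.001,-0.0015,-0.08,1,0,0,-0.0075,0.001,-0.0015,-0.11,1,0,0,-0.0075,0.001,-0.0015,-0.135,1,0,0,-0.0075,0.001,-0.0015,-0.15,0.6,0,0,-0.0075,0.001,-0.0015,-0.152,0,0,0,-0.0075,0.001,-0.0015,-0.152,-0.5,0,0,-0.0075,0.001,-0.0015,-0.152,-0.5,0,0,-0.0075,0.001,-0.0015,-0.152,-0.5,0,0,-0.0075,0.001,-0.0015,-0.152,-0.5], squeeze=30)

```text
clock: 16.55
position: [0.4299, -0.2818, 0.0283]
ee_rot: [0.001, 0.961, 0.277, 0.001]
contact_force: [0.3, -0.9, 0.5]
width: 0.0215
gripper_force: 0.7
```

```bash
python3 look.py - x; python3 st.py
```

```text
16.55 [ 0.4299 -0.2818  0.0283] yang -57.79 z [ 0.002 -0.002 -1.   ] w 0.0215 F [ 0.3 -0.9  0.5] q [-0.72  0.36  1.9  -0.    0.87  0.29]
16.55 [ 0.4299 -0.2818  0.0283] F [ 0.3 -0.9  0.5] M [-0.22 -0.06 -0.01] w 0.0215
```

Run:
```python
import numpy as np
p=lambda t:75*np.array([np.cos(np.radians(t)),np.sin(np.radians(t))])
print('0-10',[(p(213.5-k)-p(213.5)).round(1).tolist() for k in(2,4,6,8,10)])
t=203.5
while t>140: print(t,'->',t-4,[(p(t-k)-p(t)).round(1).tolist() for k in(2,4)],'tan',np.round([np.sin(np.radians(t-4)),-np.cos(np.radians(t-4))],2));t-=4
```

```text
0-10 [[-1.4, 2.2], [-2.7, 4.5], [-4.0, 6.8], [-5.2, 9.1], [-6.2, 11.5]]
203.5 -> 199.5 [[-1.0, 2.4], [-1.9, 4.9]] tan [-0.33  0.94]
199.5 -> 195.5 [[-0.8, 2.5], [-1.6, 5.0]] tan [-0.27  0.96]
195.5 -> 191.5 [[-0.7, 2.5], [-1.2, 5.1]] tan [-0.2   0.98]
191.5 -> 187.5 [[-0.5, 2.6], [-0.9, 5.2]] tan [-0.13  0.99]
187.5 -> 183.5 [[-0.3, 2.6], [-0.5, 5.2]] tan [-0.06  1.  ]
183.5 -> 179.5 [[-0.1, 2.6], [-0.1, 5.2]] tan [0.01 1.  ]
179.5 -> 175.5 [[0.1, 2.6], [0.2, 5.2]] tan [0.08 1.  ]
175.5 -> 171.5 [[0.3, 2.6], [0.6, 5.2]] tan [0.15 0.99]
171.5 -> 167.5 [[0.4, 2.6], [1.0, 5.1]] tan [0.22 0.98]
167.5 -> 163.5 [[0.6, 2.5], [1.3, 5.1]] tan [0.28 0.96]
163.5 -> 159.5 [[0.8, 2.5], [1.7, 5.0]] tan [0.35 0.94]
159.5 -> 155.5 [[1.0, 2.4], [2.0, 4.8]] tan [0.41 0.91]
155.5 -> 151.5 [[1.1, 2.4], [2.3, 4.7]] tan [0.48 0.88]
151.5 -> 147.5 [[1.3, 2.3], [2.7, 4.5]] tan [0.54 0.84]
147.5 -> 143.5 [[1.4, 2.2], [3.0, 4.3]] tan [0.59 0.8 ]
143.5 -> 139.5 [[1.6, 2.1], [3.3, 4.1]] tan [0.65 0.76]
```

>>> move_arm(steps=[0,0,-0.0055,-0.0014,0.0022,0,-0.5,0,0,-0.011,-0.0027,0.0044,0,-0.5,0,0,-0.0167,-0.0039,0.0067,0,-0.5,0,0,-0.022,-0.005,0.009,0,-0.5,0,0,-0.028,-0.0062,0.0115,0,-0.5,0,0,-0.028,-0.0062,0.0115,0,-0.5,0,0,-0.028,-0.0062,0.0115,0,-0.5,0,0,-0.028,-0.0062,0.0115,0,-0.5,0,0,-0.028,-0.0062,0.0115,0,-0.5,0,0,-0.028,-0.0062,0.0115,0,-0.5], squeeze=60)

```text
clock: 17.55
position: [0.4245, -0.2715, 0.0282]
ee_rot: [0.002, 0.981, 0.192, 0.001]
contact_force: [1.7, -4.8, 1.0]
width: 0.0214
gripper_force: 2.6
```

```bash
python3 look.py - x
```

```text
17.55 [ 0.4245 -0.2715  0.0282] yang -67.82 z [ 0.004 -0.004 -1.   ] w 0.0214 F [ 1.7 -4.8  1. ] q [-0.71  0.35  1.93 -0.    0.86  0.48]
```

>>> move_arm(steps=[0,0,-0.0028,-0.0005,0.0012,0,-0.5,0,0,-0.0055,-0.001,0.0024,0,-0.5,0,0,-0.0083,-0.0015,0.0036,0,-0.5,0,0,-0.011,-0.0019,0.0049,0,-0.5,0,0,-0.011,-0.0019,0.0049,0,-0.5,0,0,-0.011,-0.0019,0.0049,0,-0.5,0,0,-0.011,-0.0019,0.0049,0,-0.5,0,0,-0.011,-0.0019,0.0049,0,-0.5,0,0,-0.011,-0.0019,0.0049,0,-0.5,0,0,-0.011,-0.0019,0.0049,0,-0.5])

```text
clock: 18.55
position: [0.4227, -0.2668, 0.0282]
ee_rot: [0.003, 0.987, 0.158, 0.001]
contact_force: [1.6, -5.7, 0.2]
width: 0.0213
gripper_force: 2.8
```

>>> move_arm(steps=[0,0,-0.0028,-0.0004,0.0012,0,-0.5,0,0,-0.0055,-0.0008,0.0025,0,-0.5,0,0,-0.0083,-0.0012,0.0038,0,-0.5,0,0,-0.011,-0.0016,0.005,0,-0.5,0,0,-0.011,-0.0016,0.005,0,-0.5,0,0,-0.011,-0.0016,0.005,0,-0.5,0,0,-0.011,-0.0016,0.005,0,-0.5,0,0,-0.011,-0.0016,0.005,0,-0.5,0,0,-0.011,-0.0016,0.005,0,-0.5,0,0,-0.011,-0.0016,0.005,0,-0.5])

```text
clock: 19.55
position: [0.4209, -0.2618, 0.0282]
ee_rot: [0.002, 0.992, 0.124, 0.001]
contact_force: [1.9, -5.5, 0.9]
width: 0.0215
gripper_force: 2.8
```

>>> move_arm(steps=[0,0,-0.0028,-0.0003,0.0012,0,-0.5,0,0,-0.0055,-0.0006,0.0025,0,-0.5,0,0,-0.0083,-0.0009,0.0038,0,-0.5,0,0,-0.011,-0.0012,0.005,0,-0.5,0,0,-0.011,-0.0012,0.005,0,-0.5,0,0,-0.011,-0.0012,0.005,0,-0.5,0,0,-0.011,-0.0012,0.005,0,-0.5,0,0,-0.011,-0.0012,0.005,0,-0.5,0,0,-0.011,-0.0012,0.005,0,-0.5,0,0,-0.011,-0.0012,0.005,0,-0.5])

```text
clock: 20.55
position: [0.4196, -0.2567, 0.0282]
ee_rot: [0.002, 0.996, 0.09, 0.001]
contact_force: [0.7, -5.9, 1.1]
width: 0.0216
gripper_force: 2.8
```

>>> move_arm(steps=[0,0,-0.0028,-0.0002,0.0013,0,-0.5,0,0,-0.0055,-0.0004,0.0026,0,-0.5,0,0,-0.0083,-0.0006,0.0039,0,-0.5,0,0,-0.011,-0.0009,0.0052,0,-0.5,0,0,-0.011,-0.0009,0.0052,0,-0.5,0,0,-0.011,-0.0009,0.0052,0,-0.5,0,0,-0.011,-0.0009,0.0052,0,-0.5,0,0,-0.011,-0.0009,0.0052,0,-0.5,0,0,-0.011,-0.0009,0.0052,0,-0.5,0,0,-0.011,-0.0009,0.0052,0,-0.5])

```text
clock: 21.55
position: [0.4186, -0.2514, 0.0281]
ee_rot: [0.002, 0.998, 0.055, 0.001]
contact_force: [0.9, -5.5, 0.8]
width: 0.0215
gripper_force: 2.8
```

>>> move_arm(steps=[0,0,-0.0028,-0.0001,0.0013,0,-0.5,0,0,-0.0055,-0.0002,0.0026,0,-0.5,0,0,-0.0083,-0.0004,0.0039,0,-0.5,0,0,-0.011,-0.0005,0.0052,0,-0.5,0,0,-0.011,-0.0005,0.0052,0,-0.5,0,0,-0.011,-0.0005,0.0052,0,-0.5,0,0,-0.011,-0.0005,0.0052,0,-0.5,0,0,-0.011,-0.0005,0.0052,0,-0.5,0,0,-0.011,-0.0005,0.0052,0,-0.5,0,0,-0.011,-0.0005,0.0052,0,-0.5])

```text
clock: 22.55
position: [0.418, -0.2462, 0.0281]
ee_rot: [0.002, 1.0, 0.021, 0.001]
contact_force: [1.5, -6.0, 0.4]
width: 0.0213
gripper_force: 2.8
```

>>> move_arm(steps=[0,0,-0.0028,0,0.0013,0,-0.5,0,0,-0.0055,-0.0001,0.0026,0,-0.5,0,0,-0.0083,-0.0001,0.0039,0,-0.5,0,0,-0.011,-0.0001,0.0052,0,-0.5,0,0,-0.011,-0.0001,0.0052,0,-0.5,0,0,-0.011,-0.0001,0.0052,0,-0.5,0,0,-0.011,-0.0001,0.0052,0,-0.5,0,0,-0.011,-0.0001,0.0052,0,-0.5,0,0,-0.011,-0.0001,0.0052,0,-0.5,0,0,-0.011,-0.0001,0.0052,0,-0.5])

```text
clock: 23.55
position: [0.4178, -0.2409, 0.0281]
ee_rot: [0.002, 1.0, -0.014, 0.001]
contact_force: [1.4, -5.5, 0.4]
width: 0.0214
gripper_force: 2.7
```

>>> move_arm(steps=[0,0,-0.0028,0,0.0013,0,-0.5,0,0,-0.0055,0.0001,0.0026,0,-0.5,0,0,-0.0083,0.0001,0.0039,0,-0.5,0,0,-0.011,0.0002,0.0052,0,-0.5,0,0,-0.011,0.0002,0.0052,0,-0.5,0,0,-0.011,0.0002,0.0052,0,-0.5,0,0,-0.011,0.0002,0.0052,0,-0.5,0,0,-0.011,0.0002,0.0052,0,-0.5,0,0,-0.011,0.0002,0.0052,0,-0.5,0,0,-0.011,0.0002,0.0052,0,-0.5])

```text
clock: 24.55
position: [0.4179, -0.2356, 0.028]
ee_rot: [0.002, 0.999, -0.048, 0.001]
contact_force: [0.1, -5.1, 0.3]
width: 0.0214
gripper_force: 2.7
```

>>> move_arm(steps=[0,0,-0.0028,0.0001,0.0013,0,-0.5,0,0,-0.0055,0.0003,0.0026,0,-0.5,0,0,-0.0083,0.0004,0.0039,0,-0.5,0,0,-0.011,0.0006,0.0052,0,-0.5,0,0,-0.011,0.0006,0.0052,0,-0.5,0,0,-0.011,0.0006,0.0052,0,-0.5,0,0,-0.011,0.0006,0.0052,0,-0.5,0,0,-0.011,0.0006,0.0052,0,-0.5,0,0,-0.011,0.0006,0.0052,0,-0.5,0,0,-0.011,0.0006,0.0052,0,-0.5])

```text
clock: 25.55
position: [0.4184, -0.2304, 0.028]
ee_rot: [0.002, 0.997, -0.083, 0.001]
contact_force: [2.1, -5.8, -0.1]
width: 0.0214
gripper_force: 2.7
```

>>> move_arm(steps=[0,0,-0.0028,0.0002,0.0013,0,-0.5,0,0,-0.0055,0.0004,0.0026,0,-0.5,0,0,-0.0083,0.0007,0.0038,0,-0.5,0,0,-0.011,0.001,0.0051,0,-0.5,0,0,-0.011,0.001,0.0051,0,-0.5,0,0,-0.011,0.001,0.0051,0,-0.5,0,0,-0.011,0.001,0.0051,0,-0.5,0,0,-0.011,0.001,0.0051,0,-0.5,0,0,-0.011,0.001,0.0051,0,-0.5,0,0,-0.011,0.001,0.0051,0,-0.5])

```text
clock: 26.55
position: [0.4194, -0.2262, 0.0281]
ee_rot: [0.003, 0.993, -0.117, 0.001]
contact_force: [-0.2, -6.9, 0.6]
width: 0.0213
gripper_force: 3.9
```

>>> move_arm(steps=[0,0,-0.0028,0.0003,0.0012,0,-0.5,0,0,-0.0055,0.0006,0.0025,0,-0.5,0,0,-0.0055,0.0006,0.0025,0,-0.5,0,0,-0.0055,0.0006,0.0025,0,-0.5,0,0,-0.0055,0.0006,0.0025,0,-0.5,0,0,-0.0055,0.0006,0.0025,0,-0.5,0,0,-0.0055,0.0006,0.0025,0,-0.5,0,0,-0.0055,0.0006,0.0025,0,-0.5,0,0,-0.0055,0.0006,0.0025,0,-0.5,0,0,-0.0055,0.0006,0.0025,0,-0.5])

```text
clock: 27.55
position: [0.4199, -0.2243, 0.0282]
ee_rot: [0.003, 0.991, -0.133, 0.001]
contact_force: [-2.1, -8.6, -0.8]
width: 0.0214
gripper_force: 4.8
```

```bash
python3 st.py; python3 st.py
```

```text
27.55 [ 0.4199 -0.2243  0.0282] F [-2.1 -8.6 -0.8] M [-1.59  0.25 -0.03] w 0.0214
27.55 [ 0.4199 -0.2243  0.0282] F [-2.1 -8.6 -0.8] M [-1.59  0.25 -0.03] w 0.0214
```

>>> move_arm(steps=[0,0,-0.0028,0.0003,0.0012,0,-0.5,0,0,-0.0055,0.0006,0.0025,0,-0.5,0,0,-0.0067,0.0008,0.003,0,-0.5,0,0,-0.0067,0.0008,0.003,0,-0.5,0,0,-0.0067,0.0008,0.003,0,-0.5,0,0,-0.0067,0.0008,0.003,0,-0.5,0,0,-0.0067,0.0008,0.003,0,-0.5,0,0,-0.0067,0.0008,0.003,0,-0.5,0,0,-0.0067,0.0008,0.003,0,-0.5,0,0,-0.0067,0.0008,0.003,0,-0.5])

```text
clock: 28.55
position: [0.4207, -0.222, 0.0282]
ee_rot: [0.004, 0.988, -0.154, 0.001]
contact_force: [-2.3, -11.5, 0.7]
width: 0.0214
gripper_force: 5.9
```

>>> move_arm(steps=[0,0,-0.0018,0.0002,0.0008,0,-0.5,0,0,-0.0035,0.0004,0.0016,0,-0.5,0,0,-0.0035,0.0004,0.0016,0,-0.5,0,0,-0.0035,0.0004,0.0016,0,-0.5,0,0,-0.0035,0.0004,0.0016,0,-0.5,0,0,-0.0035,0.0004,0.0016,0,-0.5,0,0,-0.0035,0.0004,0.0016,0,-0.5,0,0,-0.0035,0.0004,0.0016,0,-0.5,0,0,-0.0035,0.0004,0.0016,0,-0.5,0,0,-0.0035,0.0004,0.0016,0,-0.5])

```text
clock: 29.55
position: [0.4211, -0.2207, 0.0283]
ee_rot: [0.004, 0.986, -0.165, 0.002]
contact_force: [-3.3, -11.2, 0.0]
width: 0.0213
gripper_force: 6.3
```

>>> move_arm(steps=[0,0,0,0,-0.0005,0,0,0,0,0,0,-0.0005,0,0,0,0,0,0,-0.0005,0,0,0,0,0,0,-0.0005,0.03,0,0,0,0,0,-0.0005,0.075,0,0,0,0,0,-0.0005,0.12,0,0,0,0,0,-0.0005,0.15,1,0,0,0.015,0.035,-0.01,0.15,1,0,0,0.03,0.07,-0.02,0.15,1,0,0,0.036,0.07,-0.02,0.15,1])

```text
clock: 30.55
position: [0.4941, -0.2369, 0.1772]
ee_rot: [0.0, 0.999, -0.052, 0.002]
contact_force: [-1.1, 1.1, -0.7]
width: 0.0853
gripper_force: 0.0
```

>>> move_arm(steps=[0,0,0,0,0,0,1,0,0,0,0,0,0,1,0,0,0,0,0,0,1,0,0,0,0,0,0,1,0,0,0,0,0,0,1,0,0,0,0,0,0,1,0,0,0,0,0,0,1,0,0,0,0,0,0,1,0,0,0,0,0,0,1,0,0,0,0,0,0,1])

```text
clock: 31.55
position: [0.4902, -0.2362, 0.1772]
ee_rot: [0.0, 0.999, -0.054, -0.0]
contact_force: [0.3, -0.2, 0.4]
width: 0.0857
gripper_force: 0.0
```

```bash
python3 look.py side s7
python3 - <<'E'
from h import *
e=load('s7');g=cv2.cvtColor(e['pixels'],cv2.COLOR_BGR2GRAY).astype(int)
print(proj(e,[[.4917,-.2407,.11],[.4917,-.2407,.05]]).tolist())
for r in range(214,252,2):print(r,*g[r,318:356])
E
```

```text
31.55 [ 0.4902 -0.2362  0.1772] yang -96.22 z [-0. -0. -1.] w 0.0857 F [ 0.3 -0.2  0.4] q [-0.58  0.25  1.63 -0.    1.26  1.1 ]
[[335.6, 222.0], [335.3, 249.4]]
214 146 147 148 152 150 156 153 157 163 165 167 166 164 160 154 145 136 132 137 134 124 120 121 120 126 125 127 129 141 161 168 164 145 131 122 123 119 119
216 144 147 148 149 152 155 158 161 166 165 165 163 161 156 152 152 147 143 133 111 100 96 100 108 121 125 128 128 143 165 175 167 143 115 97 91 101 117
218 146 146 143 140 139 147 154 160 163 164 164 162 158 157 154 153 150 143 125 107 95 93 93 97 109 122 127 126 129 151 170 175 173 163 145 128 124 124
220 147 145 144 138 133 138 146 154 158 160 161 164 165 161 162 157 157 158 159 155 149 141 125 115 111 116 115 113 107 134 165 176 178 177 172 165 163 160
222 139 134 122 116 126 146 161 168 174 178 179 179 177 177 172 166 170 176 176 176 175 171 158 132 101 88 85 85 95 128 166 176 178 179 178 178 178 177
224 122 114 113 126 149 168 176 179 180 182 182 179 183 177 166 155 157 167 174 176 170 154 137 116 101 99 99 92 90 120 157 172 174 177 180 181 178 177
226 123 129 132 14
[... 1145 characters left out ...]
4 176 179 179
242 151 148 141 138 135 138 139 142 133 116 105 102 100 97 95 95 96 98 98 98 94 96 99 101 99 103 103 103 99 83 75 93 131 165 174 176 178 179
244 156 156 151 147 147 147 150 148 143 123 105 101 100 99 99 99 101 98 99 101 96 100 103 102 100 102 99 101 98 86 78 88 125 161 175 175 176 178
246 159 158 157 157 156 155 152 152 142 117 96 93 91 88 89 90 89 91 87 87 90 92 86 90 86 88 89 90 92 83 70 81 114 151 169 175 175 177
248 160 158 159 161 158 156 155 151 142 121 94 89 86 81 86 85 87 88 86 86 83 87 87 87 87 85 87 91 88 80 67 73 101 141 167 174 176 176
250 156 156 157 158 155 156 155 151 140 116 91 83 83 85 86 86 86 82 87 86 84 86 85 84 83 85 85 85 81 73 67 70 90 130 164 172 175 176
```

>>> move_arm(steps=[0,0,0,0.001,-0.0045,-0.03,1,0,0,0,0.001,-0.0045,-0.07,1,0,0,0,0.001,-0.0045,-0.1,1,0,0,0,0.001,-0.0045,-0.116,1,0,0,0,0.001,-0.0045,-0.116,0.3,0,0,0,0.001,-0.0045,-0.116,-0.3,0,0,0,0.001,-0.0045,-0.116,-0.6,0,0,0,0.001,-0.0045,-0.116,-1,0,0,0,0.001,-0.0045,-0.116,-1,0,0,0,0.001,-0.0045,-0.116,-1], squeeze=50)

```text
clock: 32.6
position: [0.4919, -0.2408, 0.0624]
ee_rot: [0.0, 0.999, -0.054, 0.001]
contact_force: [-0.8, 1.8, 5.9]
width: 0.0143
gripper_force: 48.9
```

```bash
python3 st.py
```

```text
32.6 [ 0.4919 -0.2408  0.0624] F [-0.8  1.8  5.9] M [0.21 0.02 0.06] w 0.0143
```

>>> move_arm(steps=[0,0,0,0,0,0.002,-1,0,0,0,0,0,0.005,-1,0,0,0,0,0,0.008,-1,0,0,0,0,0,0.012,-1,0,0,0,0,0,0.016,-1,0,0,0,0,0,0.02,-1,0,0,0,0,0,0.024,-1,0,0,0,0,0,0.03,-1,0,0,0,0,0,0.036,-1,0,0,0,0,0,0.045,-1])

```text
clock: 33.6
position: [0.4906, -0.2405, 0.1066]
ee_rot: [-0.0, 0.999, -0.054, -0.001]
contact_force: [0.3, 0.6, -2.6]
width: 0.0145
gripper_force: 49.8
```

```bash
python3 st.py
```

```text
33.6 [ 0.4906 -0.2405  0.1066] F [ 0.3  0.6 -2.6] M [-0.05 -0.01 -0.03] w 0.0145
```

>>> move_arm(steps=[0,0,0,0,0,0.02,-1,0,0,0.006,0.002,0.035,0.02,-1,0,0,0.012,0.005,0.08,0.02,-1,0,0,0.02,0.008,0.125,0.02,-1,0,0,0.028,0.011,0.17,0.02,-1,0,0,0.036,0.014,0.215,0.02,-1,0,0,0.044,0.018,0.26,0.02,-1,0,0,0.052,0.022,0.3,0.02,-1,0,0,0.056,0.022,0.324,0.02,-1,0,0,0.056,0.022,0.324,0,-1])

```text
clock: 34.6
position: [0.5157, 0.0868, 0.109]
ee_rot: [-0.0, 0.992, 0.123, 0.004]
contact_force: [0.7, -0.7, -2.4]
width: 0.0145
gripper_force: 49.9
```

>>> move_arm(steps=[0,0,0,0,0,-0.02,-1,0,0,0,0,0,-0.04,-1,0,0,0,0,0,-0.06,-1,0,0,0,0,0,-0.075,-1,0,0,0,0,0,-0.083,-1,0,0,0,0,0,-0.086,-1,0,0,0,0,0,-0.088,-1,0,0,0,0,0,-0.088,-1,0,0,0,0,0,-0.088,-1,0,0,0,0,0,-0.088,-1])

```text
clock: 35.6
position: [0.5136, 0.0833, 0.0188]
ee_rot: [0.0, 0.993, 0.121, 0.001]
contact_force: [-0.2, -0.7, -2.5]
width: 0.0143
gripper_force: 49.9
```

```bash
python3 st.py
```

```text
35.6 [0.5136 0.0833 0.0188] F [-0.2 -0.7 -2.5] M [-0.01  0.02 -0.02] w 0.0143
```

Lower the last 6 mm or so in two gentle steps.

>>> move_arm(steps=[0,0,0,0,0,-0.001,-1,0,0,0,0,0,-0.002,-1,0,0,0,0,0,-0.003,-1,0,0,0,0,0,-0.004,-1,0,0,0,0,0,-0.005,-1,0,0,0,0,0,-0.006,-1,0,0,0,0,0,-0.0065,-1,0,0,0,0,0,-0.0065,-1,0,0,0,0,0,-0.0065,-1,0,0,0,0,0,-0.0065,-1])

```text
clock: 36.6
position: [0.5131, 0.0833, 0.0126]
ee_rot: [0.0, 0.993, 0.121, 0.0]
contact_force: [-2.0, -0.4, 5.1]
width: 0.0141
gripper_force: 50.9
```

```bash
python3 st.py
```

```text
36.6 [0.5131 0.0833 0.0126] F [-2.  -0.4  5.1] M [-0.01  0.32  0.  ] w 0.0141
```

On the bench (Fz has risen to +5 N). Release and retreat.

>>> move_arm(steps=[0,0,0,0,0,0.0005,-0.4,0,0,0,0,0,0.0005,0.2,0,0,0,0,0,0.0005,1,0,0,0,0,0,0.0005,1,0,0,0,0,0,0.0005,1,0,0,0,0,0,0.0005,1,0,0,0,0,0,0.03,1,0,0,0,0,0,0.07,1,0,0,0,0,0,0.11,1,0,0,0,0,0,0.15,1])

```text
clock: 37.6
position: [0.5128, 0.0833, 0.1631]
ee_rot: [0.0, 0.993, 0.121, -0.0]
contact_force: [0.1, 0.6, 0.7]
width: 0.0852
gripper_force: 0.0
```

>>> move_arm(steps=[0,0,0,-0.03,0.03,0,1,0,0,0,-0.06,0.06,0,1,0,0,0,-0.09,0.1,0,1,0,0,0,-0.12,0.14,0,1,0,0,0,-0.15,0.18,0,1,0,0,0,-0.18,0.22,0,1,0,0,0,-0.2,0.26,0,1,0,0,0,-0.2,0.28,0,1,0,0,0,-0.2,0.28,0,1,0,0,0,-0.2,0.28,0,1])

```text
clock: 38.6
position: [0.3129, 0.363, 0.1614]
ee_rot: [0.001, 0.993, 0.122, -0.0]
contact_force: [0.1, -0.4, 0.1]
width: 0.0856
gripper_force: 0.0
```

```bash
python3 look.py top t9
python3 - <<'E'
from h import *
d=load('t9')['pixels']
l=cv2.resize(d[160:280,190:350],(400,300),interpolation=3);r=cv2.resize(d[160:250,365:465],(400,360),interpolation=3)
l=np.vstack([l,np.zeros((60,400,3),np.uint8)]);cv2.imwrite('pics/c9.png',np.hstack([l,r]))
E
```

```text
38.6 [0.3129 0.363  0.1614] yang -75.99 z [-0.    -0.001 -1.   ] w 0.0856 F [ 0.1 -0.4  0.1] q [ 0.71  0.17  1.79 -0.    1.19  2.04]
```

View pics/c9.png

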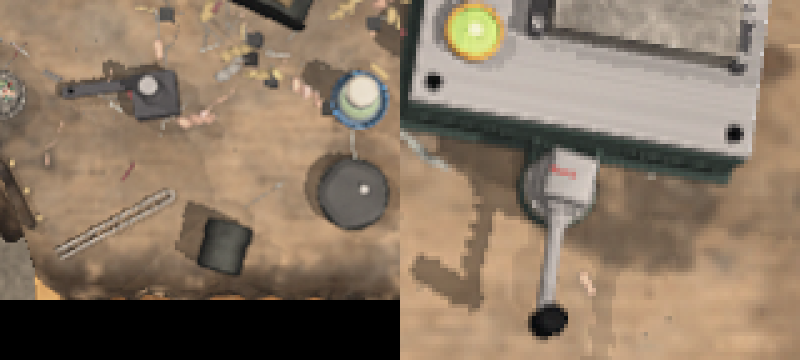

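The picture shows the key upright at its old spot (148,85). The lever's grip has swung to (548,322), the screw's square is near square to the stand, and the cup, tin and loupe are where they were.

```bash
python3 -c "
from rig import manip
print(manip.sign_off())"
```

```text
the job is handed in; nothing more can be done
None
```

I handed the job in at about 39 s: the jam nut is tightened to an estimated 14.7 N at the grip (about 12 N read paused). The key held the screw and now stands upright back at its old spot, and the other things look unmoved.

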